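# Feed one bush and press it in by four clicks

## Task

At the small green bench press, pull the red feed knob all the way out to pick up a brass bush and push it fully home again while the lever stays up. Then press the black-balled lever down exactly four clicks, never going on to a fifth, and end the job still holding it down there with the gripper: do not let go, because the lever springs back up. Leave the flux pot, the solder spool and the marker where they are.

Things in the scene. Friction and masses are not known exactly. Their poses are not given: they have to be found in the camera images.
- lever_ball (a point): Centre of the black ball (32 mm diameter) ending the press lever, 130 mm from the lever's level turning axis; bar 12 mm thick. At rest the lever rises 40 degrees above level and points to the press's front (its own -x). Pressing the ball down swings it down in a vertical plane. Free from above and both sides.
- lever_pivot (a point): Point on the lever's turning axis, midway between the two green cheeks of the press head, 150 mm above the desk; the cheeks' top is 175 mm above the desk and they reach 35 mm in front of this point. Its axes are the press's axes.
- press_lever (a joint): Lever angle, rad: 0 at its upper stop, grows as pressed down; a click every 0.1745 (10 degrees), so the fourth rests at 0.698, lever level, ball centre 150 mm above the desk. Lower stop at 1.13. Pressing at the ball takes 3 to 8 N (up to 13 N if the fingers rub): resistance rises before each click and falls away into it. Let go, it springs back up to 0.
- feed_grip (a point): Centre of the red knob's grip sleeve: level cylinder, 24 mm diameter, 28 mm long, axis along the press's y, 65 mm above the desk. Outside (+y) it ends in a 36 mm flange, 14 to 21 mm from this point; inside, a 10 mm rod runs into the press, whose guide block ends 42 mm from this point when home. Moves with the knob. Nothing above it.
- press_feed (a joint): Feed knob travel, m: 0 fully home, 0.035 fully out at its stop; grows as the knob is pulled away from the press along the press's +y (to the left, seen from the robot). Detents hold it at both ends; moving it takes up to about 6 N between them. May stand a few mm out at the start.
- press: Green bench press, fixed; base 150 x 130 x 30 mm, 175 mm high. Origin on the desk below the lever's axis; x to the press's back (away from the robot), y to the knob's side, z up. Grey module on its anvil; a clear tube of brass bushes (top 123 mm above the desk) beside the head at x -20, y 35 mm.
- flux_pot: Small orange pot with a black lid, 47 mm across, 41 mm high, standing loose near the press; leave it. Origin at the centre of its underside.
- solder_spool: Blue reel, 55 x 98 x 28 mm, loose on the desk; leave it. Origin at its underside.
- marker: White and blue marker pen, 135 mm long, 17 mm thick, lying loose; leave it. Origin at its underside.

How it is judged:
By the outcome, as a careful person would: the job done as asked, in the order asked, and still so for the second after the job is handed in, while the arm keeps its last pose, push and grip.
It also fails if it takes over 61 s, if anything falls off the work surface, if the arm or the gripper's body presses on something with over 40 N, if the wrist force passes 120 N, or if a joint passes its speed limit or range.

## Robot

A 6-joint arm with a two-finger parallel gripper is mounted at the origin on a cart in front of the work surface, level with it; the furniture and walls round the work are solid. World frame = base frame: x ahead of the robot, y to its left, z up, the work surface at z = 0. Lengths are in mm, angles in rad, forces in N, time in s.
With the tool pointing down it reaches from about 300 to 775 mm from the base axis. Payload 14.6 kg.
Tool frame: the origin (TCP) lies where the fingers leave the gripper's body, on its centre line; the fingertips stand 97 mm ahead of it and the grasp point (between the pads) lies ahead of it (grip_depth is the z of the grasp point in the tool frame, in mm); z points along the fingers, y is the line along which they close (so a half turn about z gives the same grasp; the last joint's range is limited). The gripper opens to 94 mm and grips with 3 to 60 N. Pads are 16 mm wide; open, the fingers measure 119 mm over their backs; the gripper's body (75 mm by 177 mm) begins 78 mm behind the grasp point.
Start: joints at [1.055, 0.3, 1.521, -0, 1.321, -0.067], TCP at [238.633, 495.524, 302.646] pointing down, gripper open.
Joint ranges: [-3.03, 3.03], [-0.79, 2.21], [0.23, 2.52], [-1.04, 4.18], [0, 3.07], [-2.55, 2.55]. Speed limits (rad/s): [2.22, 2.22, 2.57, 3.14, 3.14, 3.14].

## Interface

Orientations are given as [roll, pitch, yaw] about the fixed x, y, z axes, in that order (R = Rz(yaw) Ry(pitch) Rx(roll)).
In Python, from cell import read_state, camera, sign_off, regions_of, spot_point, grip_depth gives the robot as it stands. The module is installed in compiled form; this text tells all that it offers.
- The arm moves only by the tool send_rows, never from a script. Its argument "series" is a list of rows, each a list of 3 entries, a list of its own where there are three numbers: the shift along the world's x, y, z in mm, then the turn about the world's z in degrees, then the closure, from -1 (fully open) to 1 (shut), so that 0 is half open. A call has 1 to 12 rows; each row shifts and turns the commanded pose from where the row before left it; what a row does not reach is not made up. A row lasts 1/10 s, in which the tool goes at most 50 mm and 8.59 degrees, less where a joint would pass 70% of its speed; a pose out of reach is approached as far as the arm can. A call is refused whole if a number of a shift passes 50 or a number of a turn 8.59, either way. A call with a gripper value outside its range is refused whole. The fingers move at their own pace and stop on an object; "squeeze" is the grip in N (left out, the last holds). Time passes only in rows, so rows that do not move let the fingers close. It gives the time, the measured TCP pose, the force, the opening and the grip force at its end, in the units of the state.
- read_state(): the state, without advancing time (a new reading comes with each control period).
- camera(name): name is "side" or "top"; returns a dict with "color" (384x512x3 uint8, blue, green, red), "fx", "fy", "cx", "cy" (pixels), "camera_from_world" (4x4, takes a point from world to camera coordinates). Camera axes: x right, y down, z forward; pixel columns grow to the right and rows downward; lengths in mm; the calibration is good to about 2 mm. A picture is of the moment at which its call begins. There is no depth.
- sign_off(): hands the job in; it is judged then, once.
Trained networks look in a picture, given as the dict that the camera call returned (one of the last four; its "shot" number tells which), for a name from the list of things; names that differ only in an ending like _2 or _b are one class to them, and where a whole thing is asked for, a point or a joint stands for the part that bears it (a point fixed in the world has none). Each returns a list of dicts, best first, with "confidence" (0 to 1); they miss things now and then, are a little off and sometimes report something else, mostly with a low value. They report only what shows in the picture. A call takes as long as a camera call.
- regions_of(thing, picture): "mask" (384x512 bool, what is visible of it).
- spot_point(thing, picture): "point" ([x, y, z] in mm, in the coordinates of the camera as it stood for that picture, good to about 4 mm: a listed point, or the origin of a listed thing).
The state is a dict: "clock": time; "joints": joint angles; "qd": joint speeds; "effort": joint torques, N m; "eef_pos": TCP position; "eef_rot": TCP orientation; "wrist_force": force on the tool from outside, world axes, zero at the start; "moment": the same for the moment, N m; "finger_gap": finger opening in mm; "finger_force": force on a finger pad.
Only numpy, scipy, OpenCV 4.12 (cv2) and the standard library are available. Lean on these libraries where they do the work, as an engineer would, in place of code of your own. Each camera call takes 0.05 s, during which the arm holds its last target. There are 200 camera calls.

## Working session

There is one attempt and no reset: what is moved stays moved. The work goes in short steps, Python scripts to look and compute and a tool call to move; the robot and the scene stay as the last step left them, time stands still between calls to the robot, and variables do not carry over. Pictures are saved under pics/ and viewed, at most 10 in all, crops included, and the job is handed in when it is done.

Besides the shell and the picture viewer there is one more tool, called after "Emit:" as name(argument=value, ...) on one line, values as JSON. send_rows: Moves the arm, as the interface text tells. Its arguments: {"type":"object","properties":{"series":{"type":"array"},"squeeze":{"type":"number"}},"required":["series"]}

```bash
mkdir -p pics; cat > h.py <<'E'
import numpy as np, cv2
from cell import *
def look(name,things,save=None):
    p=camera(name); T=np.linalg.inv(p["camera_from_world"])
    if save: cv2.imwrite("pics/"+save,p["color"])
    for t in things:
        for r in spot_point(t,p)[:2]:
            w=T@np.r_[r["point"],1]; print(name,t,w[:3].round(1),round(r["confidence"],2))
    return p
def px(p,w):
    c=p["camera_from_world"]@np.r_[w,1]; return p["fx"]*c[0]/c[2]+p["cx"],p["fy"]*c[1]/c[2]+p["cy"]
E
python3 - <<'E'
from h import *
print(read_state(),grip_depth)
th=["lever_ball","lever_pivot","feed_grip","press","flux_pot","solder_spool","marker"]
look("top",th,"t1.png");look("side",th,"s1.png")
a=cv2.imread("pics/t1.png");b=cv2.imread("pics/s1.png")
E
```

```text
{'clock': 0.0, 'joints': array([ 1.05543231e+00,  3.00460847e-01,  1.52159691e+00, -1.78639114e-05,
        1.32069915e+00, -6.66255724e-02]), 'qd': array([-1.57296814e-03,  4.02517992e-05,  5.47916422e-04, -3.30477684e-04,
        8.92700199e-04,  2.18959995e-03]), 'effort': array([ 2.56388317e-03, -5.31794107e+01, -3.52744710e+01,  7.09523493e-02,
        2.43755017e-02, -1.36472077e-04]), 'eef_pos': array([238.54668792, 495.40196923, 302.08519442]), 'eef_rot': array([-3.14042983e+00, -6.02473312e-05,  2.69285861e+00]), 'wrist_force': array([ 0.01768736, -0.60397054,  0.01248623]), 'moment': array([-0.02050664,  0.00554569, -0.02004572]), 'finger_force': 0.0, 'finger_gap': 93.91380237975983} 78.39999999999999
top lever_ball [ 509.4 -315.6  234. ] 0.75
top lever_pivot [ 592.  -363.3  146.1] 0.93
top lever_pivot [ 592.8 -361.8   -1.8] 0.48
top feed_grip [ 633.5 -254.6   63.7] 0.5
top press [ 598.1 -364.7   -2.3] 0.7
top flux_pot [ 634.8 -251.5   66. ] 0.65
top flux_pot [ 388.6 -271.2    1.2] 0.64
top solder_spool [ 393.1 -127.5    1.2] 0.7
top marker [ 377.3 -428.     0.9] 0.82
side lever_ball [ 509.3 -309.2  231.2] 0.89
side lever_pivot [ 594.6 -360.3  144.8] 0.85
side feed_grip [ 634.8 -257.2   62.1] 0.79
side press [ 595.5 -363.5   -1.7] 0.71
side press [ 392.  -122.5    0.7] 0.69
side flux_pot [ 390.8 -266.9   -0.9] 0.84
side flux_pot [ 506.9 -310.6  230.9] 0.27
side solder_spool [ 393.  -119.7    1.4] 0.97
side marker [ 376.2 -427.6   -5. ] 0.61
```

View pics/t1.png

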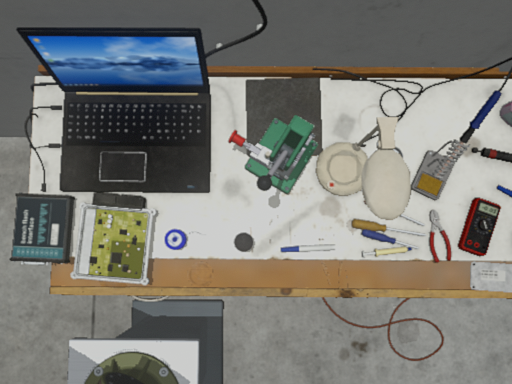

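View pics/s1.png

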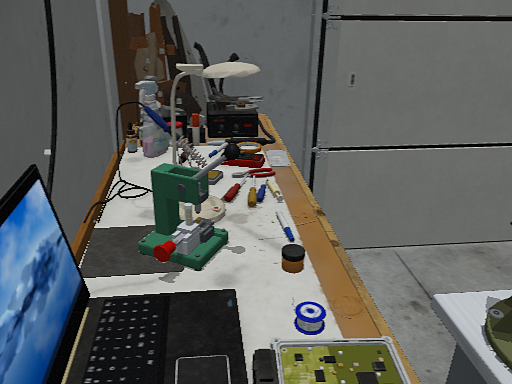

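The pictures match the networks. In the top view the press is at px (285,155), the ball at (264,183) and the knob at (236,138). That gives a press yaw of about -30.6°, a knob near (634,-256,65) and a ball near (509,-312,233). I'm moving above the knob now.

Emit:
send_rows(series=[[[21,-39.5,0],-5,-1],[[21,-39.5,0],-5,-1],[[21,-39.5,0],-5,-1],[[21,-39.5,0],-5,-1],[[21,-39.5,0],-5,-1],[[21,-39.5,0],-5,-1],[[21,-39.5,0],-5,-1],[[21,-39.5,0],-5,-1],[[21,-39.5,0],-5,-1],[[21,-39.5,0],-5,-1],[[21,-39.5,0],-5,-1],[[21,-39.5,0],-5,-1]], squeeze=30)

```text
clock: 2.0
eef_pos: [491.2, 19.7, 302.9]
eef_rot: [3.141, 0.0, 1.642]
wrist_force: [0.6, -0.2, 0.4]
finger_gap: 93.4
finger_force: 0.0
```

Emit:
send_rows(series=[[[21,-39.5,0],-5,-1],[[21,-39.5,0],-5,-1],[[21,-39.5,0],-5,-1],[[20,-39.5,0],-5,-1],[[20,-39.5,0],-5,-1],[[20,-39.5,0],-5,-1],[[20,-39.5,0],-5,-1],[[0,0,0],0,-1],[[0,0,0],0,-1]])

```text
clock: 2.9
eef_pos: [633.6, -255.5, 301.6]
eef_rot: [-3.14, -0.0, 1.034]
wrist_force: [0.5, 0.2, -0.6]
finger_gap: 94.1
finger_force: 0.0
```

```bash
python3 - <<'E'
from h import *
s=read_state();print(s["clock"],s["eef_pos"],np.degrees(s["eef_rot"]),s["joints"].round(2))
look("top",["lever_ball","lever_pivot","feed_grip"])
p=look("side",["lever_ball","lever_pivot","feed_grip"])
cv2.imwrite("pics/s2.png",cv2.resize(p["color"][120:300,90:330],None,fx=3,fy=3))
E
```

```text
2.9 [ 633.57144492 -255.49237202  301.61887808] [-1.79920464e+02 -1.28380792e-03  5.92604093e+01] [-0.44  0.61  1.08  0.    1.45  0.1 ]
top lever_ball [ 510.7 -314.   233.2] 0.89
top lever_pivot [ 594.  -366.2  149.5] 0.7
top feed_grip [ 635.2 -255.9   63. ] 0.55
side lever_ball [ 511.1 -309.7  230.4] 0.9
side lever_ball [ 3.886e+02 -2.689e+02  1.000e-01] 0.19
side lever_pivot [ 389.9 -264.9   -0.6] 0.38
side feed_grip [ 637.6 -253.4   62.7] 0.8
```

View pics/s2.png

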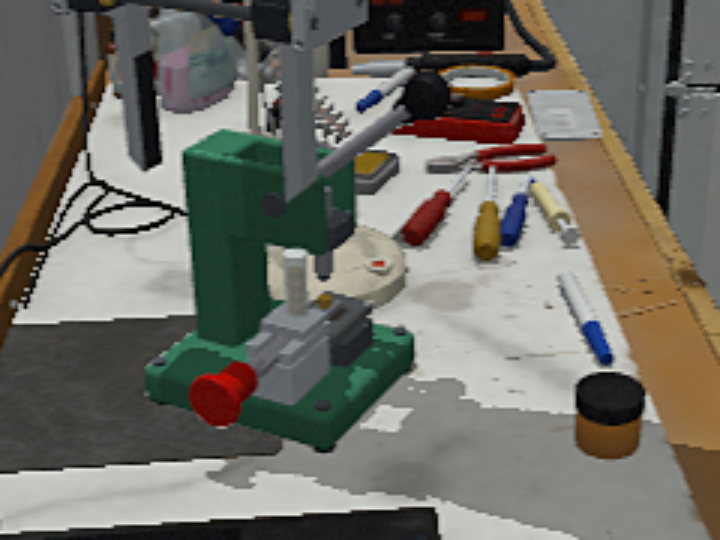

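The fingers hang above the red knob (crop px (225,390)) with the lever still up, and nothing is in the way. I'm going down to grip it.

Emit:
send_rows(series=[[[1,-1.5,-30],0,-1],[[0,0,-40],0,-1],[[0,0,-40],0,-1],[[0,0,-30],0,-1],[[0,0,-18],0,-1],[[0,0,0],0,1],[[0,0,0],0,1],[[0,0,0],0,1],[[0,0,0],0,1],[[0,0,0],0,1],[[0,0,0],0,1],[[0,0,0],0,1]], squeeze=30)

```text
clock: 4.5
eef_pos: [634.6, -256.5, 144.8]
eef_rot: [3.141, -0.0, 1.035]
wrist_force: [-0.0, 0.3, -0.6]
finger_gap: 41.4
finger_force: 0.0
```

```bash
python3 - <<'E'
from h import *
s=read_state();print(s["clock"],s["eef_pos"],np.degrees(s["eef_rot"]),s["wrist_force"],s["finger_gap"],s["finger_force"])
p=look("side",["feed_grip"])
cv2.imwrite("pics/s3.png",cv2.resize(p["color"][120:300,90:330],None,fx=3,fy=3))
E
```

```text
4.5 [ 634.63812946 -256.50875185  144.84008808] [ 1.79989247e+02 -3.87304224e-04  5.92811687e+01] [-0.03675353  0.25856597 -0.55603863] 41.434728265838736 0.0
side feed_grip [ 637.8 -253.4   64.1] 0.73
```

View pics/s3.png

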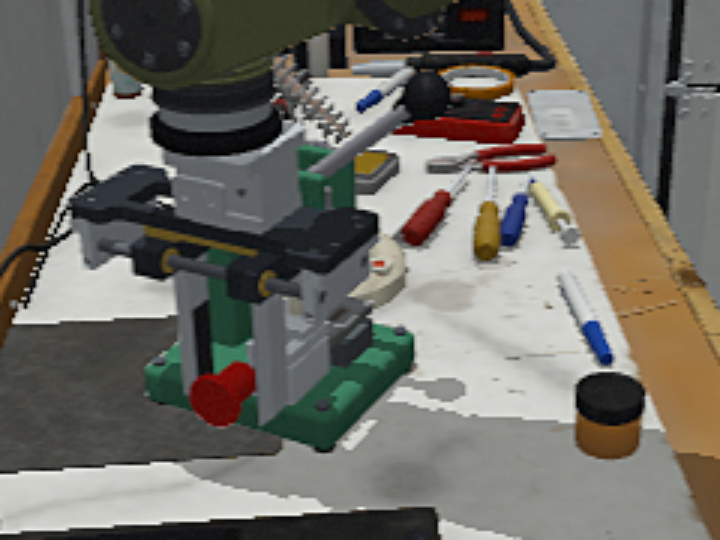

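The fingers straddle the sleeve behind the flange (crop px (215,395)) and are still closing.

Emit:
send_rows(series=[[[0,0,0],0,1],[[0,0,0],0,1],[[0,0,0],0,1],[[0,0,0],0,1],[[0,0,0],0,1],[[0,0,0],0,1]])

```text
clock: 5.2
eef_pos: [635.7, -257.2, 144.8]
eef_rot: [3.137, -0.0, 1.034]
wrist_force: [15.6, -7.6, -7.5]
finger_gap: 23.1
finger_force: 30.0
```

Emit:
send_rows(series=[[[1,-0.7,0],0,1],[[2.5,4.3,0],0,1],[[2.5,4.3,0],0,1],[[2.5,4.3,0],0,1],[[2.5,4.3,0],0,1],[[2.5,4.3,0],0,1],[[2.5,4.3,0],0,1],[[2.5,4.3,0],0,1],[[1.5,2.6,0],0,1],[[0,0,0],0,1],[[0,0,0],0,1]])

```text
clock: 6.3
eef_pos: [654.4, -226.9, 144.7]
eef_rot: [3.139, 0.003, 1.033]
wrist_force: [1.8, -17.7, -3.6]
finger_gap: 23.0
finger_force: 30.0
```

```bash
python3 - <<'E'
from h import *
s=read_state();print(s["clock"],s["eef_pos"],s["wrist_force"],s["finger_gap"],s["finger_force"])
d=s["eef_pos"][:2]-[635.7,-257.2];y=np.array([.51,.86]);print("travel",d@y,"lat",d@[.86,-.51],"F",s["wrist_force"][:2]@y)
look("side",["feed_grip"])
E
```

```text
6.3 [ 654.36008881 -226.89863183  144.67065652] [  1.77302256 -17.69554133  -3.63610636] 22.950920530568126 29.995897114276886
travel 35.575821914193945 lat 0.5939786099713752 F -14.313924041249605
side feed_grip [ 658.3 -225.4   63.8] 0.96
```

Travel is 35.6 mm and it resists with 14 N. I'll pull slightly more to confirm the stop, then push it home.

Emit:
send_rows(series=[[[0.7,1.2,0],0,1],[[0,0,0],0,1]])

```text
clock: 6.6
eef_pos: [654.5, -226.7, 144.7]
eef_rot: [3.139, 0.005, 1.033]
wrist_force: [-3.8, -23.1, -2.7]
finger_gap: 23.3
finger_force: 30.0
```

Emit:
send_rows(series=[[[-2.5,-4.3,0],0,1],[[-2.5,-4.3,0],0,1],[[-2.5,-4.3,0],0,1],[[-2.5,-4.3,0],0,1],[[-2.5,-4.3,0],0,1],[[-2.5,-4.3,0],0,1],[[-2.5,-4.3,0],0,1],[[-2.5,-4.3,0],0,1],[[-1,-1.7,0],0,1],[[0,0,0],0,1],[[0,0,0],0,1]])

```text
clock: 7.7
eef_pos: [635.8, -257.8, 144.8]
eef_rot: [3.139, -0.003, 1.036]
wrist_force: [14.2, 7.7, -5.0]
finger_gap: 23.1
finger_force: 30.0
```

```bash
python3 - <<'E'
from h import *
s=read_state();print(s["clock"],s["eef_pos"],s["wrist_force"],s["finger_gap"],s["finger_force"])
d=s["eef_pos"][:2]-[635.7,-257.2];y=np.array([.51,.86]);print("travel",d@y,"lat",d@[.86,-.51],"F",s["wrist_force"][:2]@y)
look("side",["feed_grip","lever_ball"])
E
```

```text
7.7 [ 635.78449587 -257.79509285  144.78876253] [14.2048953   7.65903097 -4.97335723] 23.095418261601342 30.00310868024826
travel -0.4686869581208657 lat 0.376163796440934 F 13.831263238885887
side feed_grip [ 638.4 -256.4   64.4] 0.54
```

Home stop is reached: the 36 mm return stroke ended against 14 N. One more nudge, then release, rise, and turn toward the ball.

Emit:
send_rows(series=[[[-0.5,-0.9,0],0,1],[[0,0,0],0,1],[[1,1.7,0],0,1],[[0,0,0],0,-1],[[0,0,0],0,-1],[[0,0,0],0,-1],[[0,0,0],0,-1],[[0,0,0],0,-1],[[0,0,0],0,-1],[[0,0,0],0,-1],[[0,0,0],0,-1]])

```text
clock: 8.95
eef_pos: [634.8, -258.6, 144.7]
eef_rot: [3.142, -0.0, 1.035]
wrist_force: [0.4, 0.4, -0.0]
finger_gap: 83.8
finger_force: 0.0
```

Emit:
send_rows(series=[[[0,0,40],0,-1],[[0,0,50],0,-1],[[0,0,50],0,-1],[[0,0,50],8,-1],[[0,0,50],8,-1],[[0,0,0],8,-1],[[0,0,0],8,-1],[[0,0,0],0,-1]])

```text
clock: 9.75
eef_pos: [634.8, -258.6, 384.7]
eef_rot: [3.142, 0.0, 1.596]
wrist_force: [-0.7, 0.6, -0.4]
finger_gap: 93.6
finger_force: 0.0
```

```bash
python3 - <<'E'
from h import *
s=read_state();print(s["clock"],s["eef_pos"],np.degrees(s["eef_rot"]),s["joints"].round(2))
look("top",["feed_grip","lever_ball","lever_pivot"])
p=look("side",["feed_grip","lever_ball","lever_pivot"])
cv2.imwrite("pics/s4.png",cv2.resize(p["color"][120:300,90:330],None,fx=3,fy=3))
E
```

```text
9.75 [ 634.77900297 -258.55497345  384.73031881] [1.79997025e+02 3.70159912e-03 9.14171868e+01] [-0.44  0.59  0.93 -0.    1.63 -0.46]
top feed_grip [ 633.8 -255.9   66.2] 0.57
top lever_ball [ 508.2 -314.   232.1] 0.96
top lever_pivot [ 596.1 -365.2  150.3] 0.77
side feed_grip [ 636.8 -254.1   64.8] 0.92
side lever_ball [ 507.  -310.8  232. ] 0.74
side lever_pivot [ 593.9 -362.9  149.4] 0.91
```

View pics/s4.png

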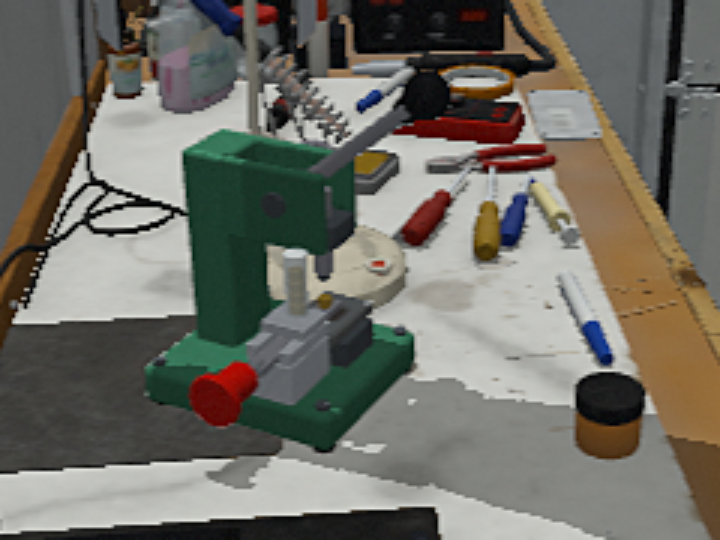

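The knob is home (crop px (220,395)) and the lever is still up. I'm going over the ball at (509,-312.5,233.6) with the jaws across the lever plane.

Emit:
send_rows(series=[[[-18,-7.7,0],8.3,-1],[[-18,-7.7,0],8.3,-1],[[-18,-7.7,0],8.3,-1],[[-18,-7.7,0],8.3,-1],[[-18,-7.7,0],8.3,-1],[[-18,-7.7,0],8.3,-1],[[-18,-7.7,0],8.3,-1],[[0,0,0],0,-1],[[0,0,-35],0,-1],[[0,0,-30],0,-1],[[0,0,-7.5],0,-1],[[0,0,0],0,-1]])

```text
clock: 11.35
eef_pos: [509.2, -312.2, 311.7]
eef_rot: [3.141, -0.002, 2.605]
wrist_force: [0.6, 0.3, 0.8]
finger_gap: 94.0
finger_force: 0.0
```

```bash
python3 - <<'E'
from h import *
s=read_state();print(s["clock"],s["eef_pos"],np.degrees(s["eef_rot"]),s["joints"].round(2),s["wrist_force"])
p=look("side",["lever_ball"])
cv2.imwrite("pics/s5.png",cv2.resize(p["color"][80:260,120:360],None,fx=3,fy=3))
E
```

```text
11.35 [ 509.2121485  -312.22491961  311.69854343] [ 1.79990676e+02 -8.96272755e-02  1.49264794e+02] [-0.61  0.4   1.37  0.    1.38 -1.65] [0.56063048 0.26610447 0.82251707]
side lever_ball [ 508.8 -311.9  231.2] 0.54
side lever_ball [ 372.3 -425.    -2. ] 0.22
```

View pics/s5.png

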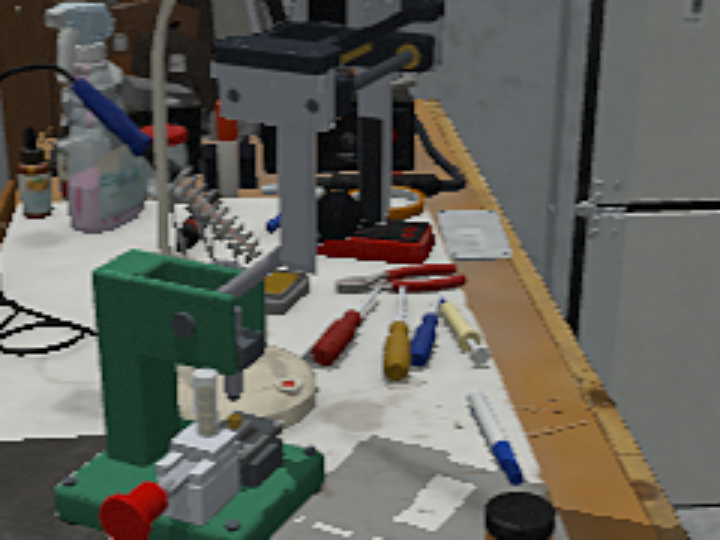

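The ball (crop px (340,215)) is between the fingers, so I'm closing on it.

Emit:
send_rows(series=[[[0,0,0],0,1],[[0,0,0],0,1],[[0,0,0],0,1],[[0,0,0],0,1],[[0,0,0],0,1],[[0,0,0],0,1],[[0,0,0],0,1],[[0,0,0],0,1],[[0,0,0],0,1],[[0,0,0],0,1],[[0,0,0],0,1],[[0,0,0],0,1]], squeeze=25)

```text
clock: 12.65
eef_pos: [508.8, -312.6, 312.1]
eef_rot: [-3.141, -0.0, 2.607]
wrist_force: [-0.3, -1.7, 0.6]
finger_gap: 30.7
finger_force: 25.0
```

Emit:
send_rows(series=[[[-2.9,1.7,-4.5],0,1],[[-3,1.8,-4.5],0,1],[[-2.6,1.5,-4.8],0,1],[[-2.6,1.6,-4.8],0,1],[[-2.3,1.3,-5],0,1],[[-2.2,1.4,-5],0,1],[[-1.9,1.1,-5.2],0,1],[[-1.8,1.1,-5.3],0,1],[[0,0,0],0,1],[[0,0,0],0,1]])

```text
clock: 13.65
eef_pos: [489.5, -300.9, 273.2]
eef_rot: [3.142, -0.0, 2.607]
wrist_force: [-0.5, 0.2, 5.1]
finger_gap: 30.9
finger_force: 25.0
```

```bash
python3 - <<'E'
from h import *
s=read_state();print(s["clock"],s["eef_pos"],np.degrees(s["eef_rot"]),s["wrist_force"],s["finger_gap"])
p=look("side",["lever_ball"]);look("top",["lever_ball"])
cv2.imwrite("pics/s6.png",cv2.resize(p["color"][100:280,120:360],None,fx=3,fy=3))
E
```

```text
13.65 [ 489.52462977 -300.91012509  273.1973021 ] [ 1.79995857e+02 -8.40546678e-03  1.49388795e+02] [-0.48242488  0.18794317  5.10306458] 30.884466992318902
side lever_ball [ 490.3 -301.1  196.4] 0.65
```

View pics/s6.png

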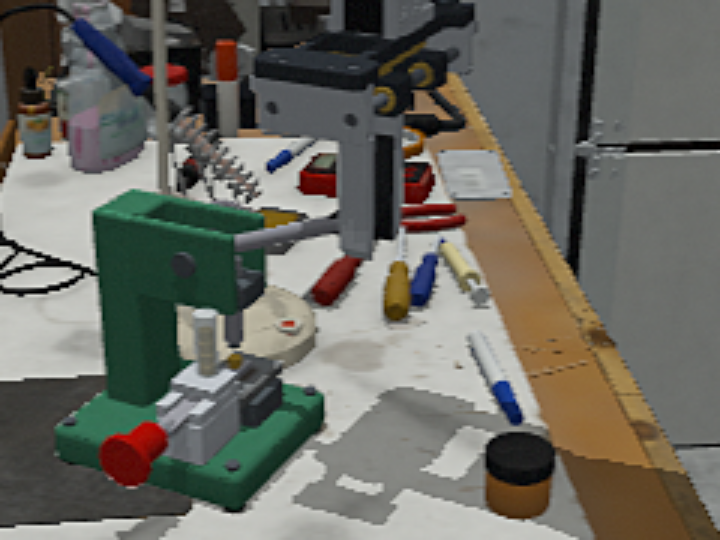

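The ball moves with the gripper and the lever bar is about half lowered (crop px (285,232)). Two more clicks to go.

Emit:
send_rows(series=[[[-1.5,0.8,-5.4],0,1],[[-1.4,0.9,-5.4],0,1],[[-1.1,0.6,-5.5],0,1],[[-1,0.6,-5.6],0,1],[[-0.7,0.4,-5.6],0,1],[[-0.6,0.4,-5.6],0,1],[[-0.2,0.1,-5.7],0,1],[[-0.2,0.1,-5.7],0,1],[[0,0,0],0,1],[[0,0,0],0,1],[[0,0,0],0,1],[[0,0,0],0,1]])

```text
clock: 15.05
eef_pos: [482.9, -297.0, 228.8]
eef_rot: [3.141, 0.0, 2.607]
wrist_force: [0.1, 3.4, 3.8]
finger_gap: 30.8
finger_force: 25.0
```

```bash
python3 - <<'E'
from h import *
s=read_state();print(s["clock"],s["eef_pos"],s["wrist_force"],s["finger_gap"],s["finger_force"])
p=look("side",["lever_ball","feed_grip"]);q=look("top",["lever_ball","flux_pot","marker"])
cv2.imwrite("pics/s7.png",cv2.resize(p["color"][100:280,120:360],None,fx=3,fy=3))
for a in (10,0,-10):
    r=np.radians(a);u,v=px(p,[594.5-.861*130*np.cos(r),-363+.509*130*np.cos(r),150+130*np.sin(r)]);print(a,(u-120)*3,(v-100)*3)
    u,v=px(p,[594.5-.861*90*np.cos(r),-363+.509*90*np.cos(r),150+90*np.sin(r)]);print(" bar90",(u-120)*3,(v-100)*3)
E
```

```text
15.05 [ 482.90777555 -297.00204474  228.75525734] [0.10339568 3.40659591 3.80220365] 30.75355436421146 25.00057339668274
side lever_ball [ 482.8 -294.   151.5] 0.83
side feed_grip [ 637.  -255.2   64.5] 0.85
top marker [ 380.1 -430.9    4.8] 0.59
10 376.63137199446066 249.41734221888856
 bar90 320.8061620555544 248.59176375722734
0 379.0803313988294 282.33822455483823
 bar90 322.86462572193227 271.0092924276805
-10 375.89686480129194 313.4106162438824
 bar90 321.14350829778857 292.33434843172734
```

View pics/s7.png

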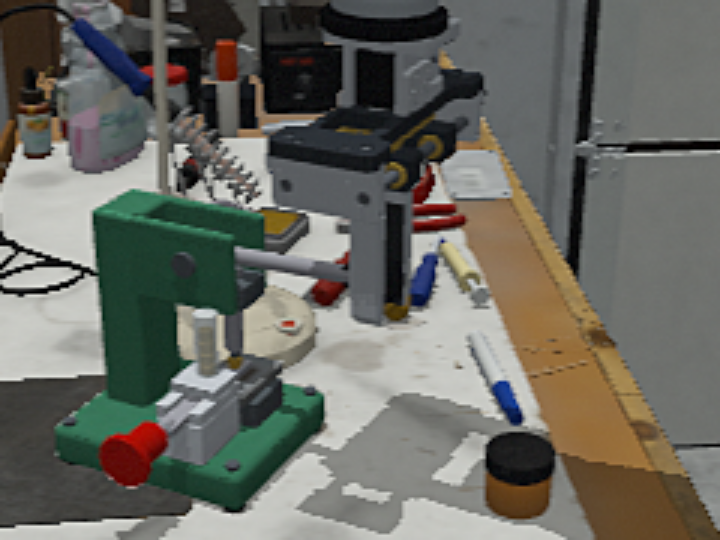

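The lever is level within about 1° (bar row about 267 at col 322, against 271 predicted). I'll go 1.5 mm further to seat it in the fourth click, far from the fifth, which is 22 mm on.

Emit:
send_rows(series=[[[0,0,-1.5],0,1],[[0,0,0],0,1],[[0,0,0],0,1],[[0,0,0],0,1],[[0,0,0],0,1]])

```text
clock: 15.9
eef_pos: [482.9, -297.0, 227.1]
eef_rot: [3.141, -0.0, 2.607]
wrist_force: [1.5, 4.8, 5.0]
finger_gap: 30.7
finger_force: 25.0
```

```bash
python3 - <<'E'
from h import *
s=read_state();print(s["clock"],s["eef_pos"],s["wrist_force"],s["finger_gap"],s["finger_force"])
look("side",["lever_ball"]);print(sign_off())
E
```

```text
15.9 [ 482.86496976 -297.01519524  227.06003928] [1.47479669 4.82547342 5.04713475] 30.687804395083266 25.000714659690857
side lever_ball [ 481.9 -292.6  153.1] 0.82
the job is handed in; nothing more can be done
None
```

Job handed in at 15.9 s: I pulled the feed knob to its outer stop and pushed it fully home with the lever up, then pressed the lever to level, the fourth click, where the gripper still holds it; the click itself was judged from position (within about 1.5° of level), and the pot, spool and marker were not touched.

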